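# Get the wax tin out from behind the finishing bottles

### The arm

A 7-joint arm with a two-finger parallel gripper is mounted at the origin on the work surface. World frame = base frame: x ahead of the robot, y to its left, z up, the work surface at z = 0. Lengths are in m, angles in degrees, forces in N, time in s.
With the tool pointing down it reaches from about 0.425 to 0.875 m from the base axis. Payload 4.7 kg.
Tool frame: the origin (TCP) lies on the mounting face of the last link; the fingertips stand 182 mm ahead of it and the grasp point (between the pads) lies 164 mm ahead of it; z points along the fingers, y is the line along which they close (so a half turn about z gives the same grasp; the last joint's range is limited). The gripper opens to 87 mm and grips with 3 to 60 N. Pads are 19 mm wide; open, the fingers measure 117 mm over their backs; the gripper's body (75 mm by 190 mm) begins 51 mm behind the grasp point.
Start: joints at [-74.651, 18.392, -4.016, 83.108, 1.295, 78.541, -3.26], TCP at [0.163, 0.629, 0.405] pointing down, gripper open.
Joint ranges: [-163.93, 163.93], [-17.29, 119.83], [-79.2, 71.16], [3.27, 140.29], [-89.18, 269.18], [5.43, 117.66], [-154.24, 154.24]. Speed limits (degrees/s): [147.25, 147.25, 180, 180, 180, 180, 180].

### API

Orientations are given as [roll, pitch, yaw] about the fixed x, y, z axes, in that order (R = Rz(yaw) Ry(pitch) Rx(roll)).
In Python, from cell import env gives the robot as it stands.
- The arm moves only by the tool servo_tool, never from a script. Its argument "plan" is a list of rows, each an object with "xyz": the shift along the tool's x, y, z in cm, a list of three; "twist": the turn, a rotation vector about the tool's x, y, z in degrees, a list of three; "jaw": the closure, from 0 (fully open) to 1 (shut). In form: [{"xyz": [x, y, z], "twist": [wx, wy, wz], "jaw": jaw}, ...]. A call has 1 to 10 rows; each row is the pose to reach, as a shift and turn from the pose commanded when the call began, along the tool's axes at that moment; what a row does not reach only later rows make up. A row lasts 1/12 s, in which the tool goes at most 41.7 mm and 7.16 degrees, less where a joint would pass 70% of its speed; a pose out of reach is approached as far as the arm can. A call with a gripper value outside its range is refused whole. The fingers move at their own pace and stop on an object; "newtons" is the grip in N (left out, the last holds). Time passes only in rows, so rows that repeat a pose let the fingers close. It gives the time, the measured TCP pose, the force, the opening and the grip force at its end, in the units of the state.
- env.get_obs(): the state, without advancing time (a new reading comes with each control period).
- env.read_camera(name): name is "scene" or "top"; returns a dict with "img" (400x640x3 uint8, red, green, blue), "camera_matrix" (3x3 intrinsics, pixels), "k1" (the pictures are not rectified: a ray, as slopes to the right and down, at radius r is drawn at 1 + k1 r^2 times it, then the intrinsics apply), "R" (3x3) and "t" (3): a world point X has camera coordinates R X + t. Camera axes: x right, y down, z forward; pixel columns grow to the right and rows downward; lengths in m; the calibration is good to about 2 mm. A picture is of the moment at which its call begins. There is no depth.
- env.sign_off(): hands the job in; it is judged then, once.
The state is a dict: "time_s": time; "qpos": joint angles; "joint_velocities": joint speeds; "effort": joint torques, N m; "tool_pos": TCP position; "tool_rot": TCP orientation; "force": force on the tool from outside, world axes, zero at the start; "wrist_torque": the same for the moment, N m; "grip_width": finger opening in m; "grasp_force": force on a finger pad.
Only numpy, scipy, OpenCV 4.12 (cv2) and the standard library are available. Lean on these libraries where they do the work, as an engineer would, in place of code of your own. Each camera call takes 0.05 s, during which the arm holds its last target. There are 200 camera calls.

### The job

The flat wax tin stands in the back row of the plywood rack, behind the squeeze bottle, the jar and the rectangular can. First clear all three to the steel tray, standing them upright in it; then set the tin, lid up, in the middle of the round cork mat; only then put the squeeze bottle, the jar and the can back upright, each on the very spot in the rack where it stood. Never let any of the three tip over, and leave the sanding block and the roll of tape in the rack where they are.

Things in the scene. Friction and masses are not known exactly. Their poses are not given: they have to be found in the camera images.
- rack: Fixed plywood rack 200 (x) x 270 (y) mm, floor top at 10 mm, 6 mm rails 16 (front) or 26 mm above it. Origin: underside centre; x points from front to back row, yaw up to 0.25. Front row (bottle, jar, can in any order, each on a felt disc): x -55, y -85, 0, 85 mm; back row (tin, block, tape, any order): x +30, same y; all within 2 mm. Grip both rows along the rack's x; gap behind back row 31 mm.
- bottle: White squeeze bottle with paper label, 150 mm high: round body 56 mm in diameter up to 92 mm, tapering to 112 mm, then a grey cylindrical cap 28 mm in diameter from 112 to 150 mm (grip it there). About 0.22 kg. Loose. Origin: centre of its underside; z up.
- jar: Amber jar, 93 mm high, 60 mm in diameter, with a black lid 62 mm in diameter from 75 to 93 mm (grip it there or just below). About 0.25 kg. Loose. Origin: centre of its underside; z up.
- can: Upright rectangular steel can with paper label, 42 (x) x 62 (y) x 110 mm, with a black screw cap 24 mm in diameter, 14 mm high, on its top at y = +14 mm. Grip it across the 42 mm (its own x axis), near the top. About 0.3 kg. It starts turned up to 0.1 rad from the rack's axes. Loose. Origin: centre of its underside; z up.
- tin: Flat round wax tin in bare metal, 34 mm high: 60 mm in diameter, lid 62 mm in diameter from 22 to 34 mm, white paper disc on the lid. About 0.12 kg. Loose. Origin: centre of its underside; z up.
- block: Cork sanding block in the rack's back row, 40 x 64 x 30 mm, to be left where it is. Loose. Origin: centre of its underside; z up.
- tape: Tan paper roll of tape in the rack's back row, a ring 68 mm outside, 48 mm inside, 24 mm high, to be left where it is. Loose. Origin: centre of its underside; z up.
- tray: Fixed shallow steel tray, the side area: 300 (x) x 130 (y) mm outside, walls 4 mm thick and 14 mm high in all, floor 4 mm thick. Origin: centre of its underside, on the table; its x axis runs along its length, turned up to 0.12 rad from the world's x. It lies left or right of the rack, the mat on the other side. Holds three things 85 mm apart along x.
- mat: Fixed round cork mat, 120 mm in diameter, 6 mm thick, where the tin goes. Origin: centre of its underside, on the table; z up.

How it is judged:
By the outcome, as a careful person would: the job done as asked, in the order asked, and still so for the second after the job is handed in, with the robot touching nothing.
It also fails if it takes over 136 s, if anything falls off the work surface, if the arm or the gripper's body presses on something with over 40 N, if the wrist force passes 120 N, or if a joint passes its speed limit or range.

## Working session

There is one attempt and no reset: what is moved stays moved. The work goes in short steps, Python scripts to look and compute and a tool call to move; the robot and the scene stay as the last step left them, time stands still between calls to the robot, and variables do not carry over. Pictures are saved under pics/ and viewed, at most 14 in all, crops included, and the job is handed in when it is done.

Besides the shell and the picture viewer there is one more tool, called after "Emit:" as name(argument=value, ...), one argument or row to a line, values as JSON. servo_tool: Moves the arm, as the interface text tells. Its arguments: {"type":"object","properties":{"plan":{"type":"array","items":{"type":"object","properties":{"xyz":{"type":"array","items":{"type":"number"}},"twist":{"type":"array","items":{"type":"number"}},"jaw":{"type":"number"}}}},"newtons":{"type":"number"}},"required":["plan"]}

```bash
mkdir -p pics; ls; python3 - <<'E'
from cell import env
import cv2,json
o=env.get_obs();print({k:o[k] for k in('time_s','tool_pos','tool_rot','grip_width','force')})
for n in('scene','top'):
    c=env.read_camera(n);cv2.imwrite(f'pics/{n}0.png',c['img'][:,:,::-1])
    print(n,c['camera_matrix'],c['k1'],c['R'],c['t'])
E
```

```text
pics
{'time_s': 0.0, 'tool_pos': array([0.16319636, 0.62897061, 0.40368188]), 'tool_rot': array([-1.79892888e+02,  5.93758573e-03,  1.65459058e+02]), 'grip_width': 0.08723340949603085, 'force': array([-0.33354427,  0.1636287 ,  0.63494101])}
scene [[498.90574659   0.         317.82027189]
 [  0.         498.90574659 205.81797426]
 [  0.           0.           1.        ]] -0.06940858740592185 [[-0.86867353  0.49525285  0.01144175]
 [ 0.36604469  0.65726256 -0.65879983]
 [-0.33379272 -0.56809378 -0.75223126]] [ 0.4858123  -0.17103136  1.25758114]
top [[371.01528121   0.         324.49227036]
 [  0.         371.01528121 200.00563071]
 [  0.           0.           1.        ]] 0.014540453348173875 [[-2.33262199e-02 -9.99727837e-01 -3.73886110e-04]
 [-9.93213675e-01  2.32168486e-02 -1.13963033e-01]
 [ 1.13940697e-01 -2.28697797e-03 -9.93484921e-01]] [0.01511607 0.5756115  0.77303607]
```

View pics/scene0.png

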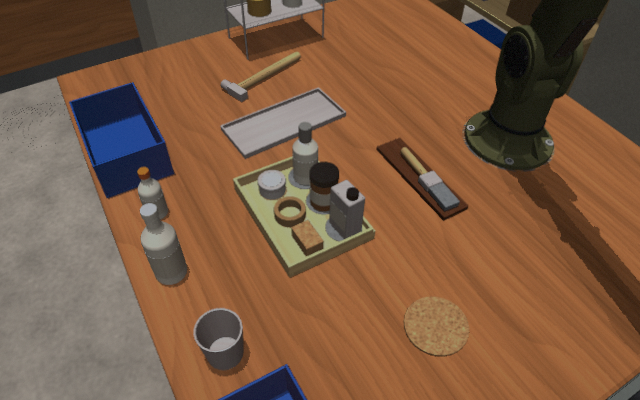

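View pics/top0.png

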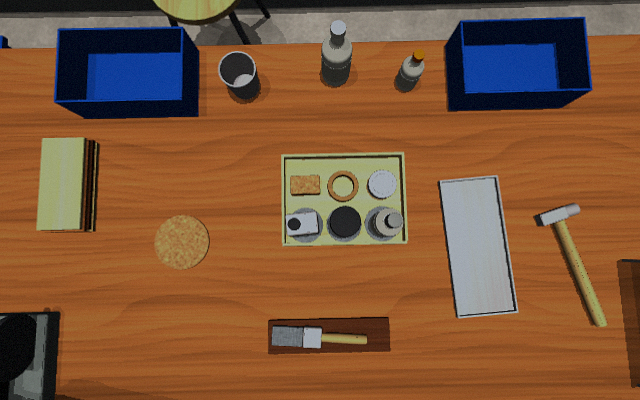

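The top view shows +x up and +y left. The rack centre is near (344,199). In the front row from the left are the can (302,224), jar (345,222) and bottle (388,222). In the back row are the block (305,185), tape (343,185) and tin (382,184). The tray is near (479,246) and the mat near (182,242). I'll take closer crops next.

```bash
cat > h.py <<'E'
import cv2,numpy as np
from cell import env
def cam(n):
    c=env.read_camera(n); c['D']=np.array([c['k1'],0,0,0,0.]); return c
def back(c,uv,z):
    "pixels (N,2) -> world points at height z"
    n=cv2.undistortPoints(np.array(uv,float).reshape(-1,1,2),c['camera_matrix'],c['D']).reshape(-1,2)
    d=np.c_[n,np.ones(len(n))]@c['R']; o=-c['R'].T@c['t']
    z=np.broadcast_to(z,len(n)); return o+d*((z-o[2])/d[:,2])[:,None]
def proj(c,X):
    return cv2.projectPoints(np.array(X,float).reshape(-1,1,3),cv2.Rodrigues(c['R'])[0],c['t'],c['camera_matrix'],c['D'])[0].reshape(-1,2)
def crop(c,x0,x1,y0,y1,s,fn,im=None):
    im=(c['img'] if im is None else im)[y0:y1,x0:x1,::-1]
    cv2.imwrite(fn,cv2.resize(im,None,fx=s,fy=s,interpolation=cv2.INTER_CUBIC))
E
python3 - <<'E'
from h import *
c=cam('top'); crop(c,270,420,142,257,5,'pics/t1.png')
s=cam('scene'); crop(s,225,380,115,275,3.7,'pics/s1.png')
for n,uv,z in(('rack rim back corners',[(281,154),(405,152)],.036),('front',[(407,244),(283,245)],.026),('tray',[(440,181),(497,176),(517,311),(458,317)],.014),('mat',[(182,242)],.006)):
    print(n,back(c,uv,z).round(4))
# mat via segmentation/ellipse: edges
E
```

```text
rack rim back corners [[ 0.6793  0.0947  0.036 ]
 [ 0.6773 -0.1774  0.036 ]]
front [[ 0.4768 -0.1742  0.026 ]
 [ 0.4809  0.0935  0.026 ]]
tray [[ 0.6147 -0.2572  0.014 ]
 [ 0.6229 -0.3847  0.014 ]
 [ 0.3295 -0.4044  0.014 ]
 [ 0.3195 -0.278   0.014 ]]
mat [[0.4928 0.3189 0.006 ]]
```

View pics/t1.png

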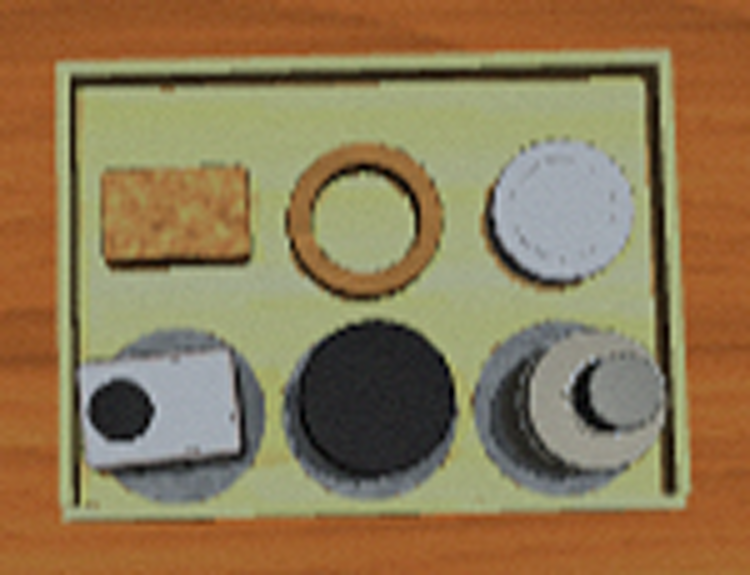

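View pics/s1.png

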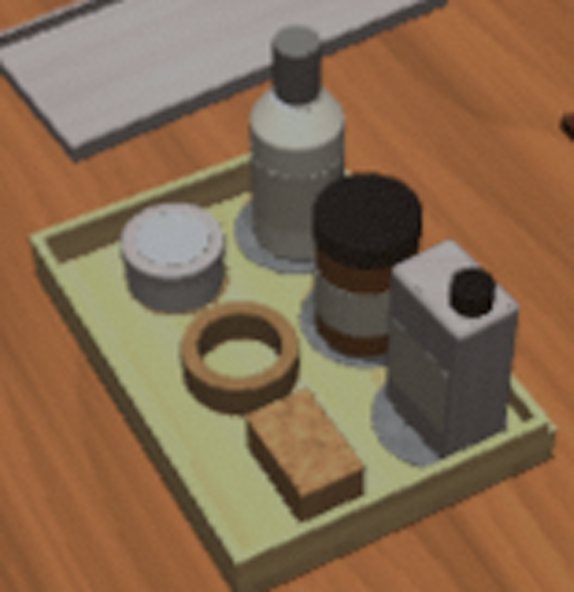

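The top crop shows these features, in crop pixels:
- Rack corners: (58,62), (669,50), (686,508), (64,520).
- Jar lid: centre (378,398).
- Bottle cap: (627,391).
- Tin lid: (563,209).
- Can top corners: (78,366), (232,347), (243,452), (88,470).
- Felt discs: about (178,415), (370,410), (562,407).

The scene crop shows the same layout, with the cap at (297,45), the jar lid at (367,214) and the tin lid at (172,243).

```bash
python3 - <<'E'
from h import *
c=cam('top'); s=cam('scene')
T=lambda p:(np.array(p,float)+.5)/5-.5+[270,142]
S=lambda p:(np.array(p,float)+.5)/3.7-.5+[225,115]
r=np.vstack([back(c,T([(58,62),(669,50)]),.036),back(c,T([(686,508),(64,520)]),[.026,.026])])[:,:2]
print('rack corners',r.round(4).tolist())
# fit yaw+origin with all corners (rack frame)
M=np.array([[.1,.135],[.1,-.135],[-.1,-.135],[-.1,.135]])
from scipy.spatial.transform import Rotation as Ro
def fit(M,r):
    m,n=M.mean(0),r.mean(0);a=M-m;b=r-n
    y=np.arctan2((a[:,0]*b[:,1]-a[:,1]*b[:,0]).sum(),(a*b).sum());R=np.array([[np.cos(y),-np.sin(y)],[np.sin(y),np.cos(y)]])
    o=n-R@m;return o,y,R,(M@R.T+o-r)
o,y,R,e=fit(M,r);print('rack',o.round(4),round(y,4),'res mm',(e*1e3).round(1).tolist())
for n,p in(('can',(-.055,.085)),('jar',(-.055,0)),('bot',(-.055,-.085)),('tape',(.03,0)),('tin',(.03,-.085))):print('nominal',n,(R@p+o).round(4))
for n,p,z in(('jar',(378,398),.104),('bot',(627,391),.161),('tin',(563,209),.044),('tape',(365,220),.034),('discs',(178,415),.011),('discj',(370,410),.011),('discb',(562,407),.011)):print('top',n,back(c,T([p]),z)[0].round(4))
for n,p,z in(('jar',(367,214),.104),('bot',(297,45),.161),('tin',(172,243),.044),):print('scene',n,back(s,S([p]),z)[0].round(4))
k=back(c,T([(78,366),(232,347),(243,452),(88,470)]),.121)[:,:2]
Mc=np.array([[.021,.031],[.021,-.031],[-.021,-.031],[-.021,.031]]);o2,y2,_,e=fit(Mc,k);print('can',o2.round(4),y2,(e*1e3).round(1).tolist())
k=back(s,S([(391,272),(450,242),(517,303),(455,337)]),.121)[:,:2];print('can scene corners',k.round(4).tolist(),k.mean(0))
Mt=np.array([[.15,.065],[.15,-.065],[-.15,-.065],[-.15,.065]])
ot,yt,Rt,e=fit(Mt,back(c,[(440,181),(497,176),(517,311),(458,317)],.014)[:,:2]);print('tray',ot.round(4),yt,(e*1e3).round(1).tolist())
for d in(-.09,0,.09):print('slot',(Rt@[d,0]+ot).round(4))
# mat segmentation
for n,cc,roi in(('top',c,(140,225,200,285)),('scene',s,(390,480,285,365))):
    x0,x1,y0,y1=roi;im=cc['img'][y0:y1,x0:x1];lab=cv2.cvtColor(im,cv2.COLOR_RGB2HSV)
    m=(lab[...,1]<155).astype('uint8');m=cv2.morphologyEx(m,cv2.MORPH_CLOSE,np.ones((5,5)));m=cv2.morphologyEx(m,cv2.MORPH_OPEN,np.ones((5,5)))
    q=max(cv2.findContours(m,0,1)[0],key=cv2.contourArea);el=cv2.fitEllipse(q);print(n,'mat',el,back(cc,[np.array(el[0])+[x0,y0]],.006)[0].round(4))
E
```

```text
rack corners [[0.6793, 0.0943], [0.6783, -0.1739], [0.4786, -0.1739], [0.4796, 0.0949]]
rack [ 0.5789 -0.0397] -0.003 res mm [[0.1, 0.7], [0.2, -1.0], [-0.0, -0.5], [-0.3, 0.8]]
nominal can [0.5242 0.0455]
nominal jar [ 0.5239 -0.0395]
nominal bot [ 0.5237 -0.1245]
nominal tape [ 0.6089 -0.0398]
nominal tin [ 0.6087 -0.1248]
top jar [ 0.5248 -0.0379  0.104 ]
top bot [ 0.522 -0.125  0.161]
top tin [ 0.6076 -0.1233  0.044 ]
top tape [ 0.6063 -0.0385  0.034 ]
top discs [0.5245 0.0456 0.011 ]
top discj [ 0.5247 -0.0395  0.011 ]
top discb [ 0.5241 -0.1245  0.011 ]
scene jar [ 0.5275 -0.0333  0.104 ]
scene bot [ 0.5243 -0.1188  0.161 ]
scene tin [ 0.6091 -0.1197  0.044 ]
can [0.5217 0.0467] 0.092038655036026 [[0.9, 1.4], [0.7, -0.9], [-0.7, -1.4], [-0.9, 0.9]]
can scene corners [[0.5469, 0.0246], [0.5082, 0.021], [0.501, 0.0754], [0.5416, 0.0796]] [0.5244246  0.05014938]
tray [ 0.4716 -0.3311] 0.06910203178358053 [[2.1, 1.4], [2.9, -0.9], [-3.0, -1.9], [-2.0, 1.4]]
slot [ 0.3819 -0.3373]
slot [ 0.4716 -0.3311]
slot [ 0.5614 -0.3249]
top mat ((41.35472106933594, 41.75708770751953), (51.357704162597656, 53.72138595581055), 50.09878921508789) [0.4934 0.3203 0.006 ]
scene mat ((46.5666389465332, 40.86606979370117), (56.56540298461914, 70.89884948730469), 118.01002502441406) [0.4946 0.3243 0.006 ]
```

Emit:
servo_tool(
  plan=[
    {"xyz": [-26, -27.7, -1], "twist": [0, 0, 38], "jaw": 0},
    {"xyz": [-26, -27.7, -1], "twist": [0, 0, 38], "jaw": 0},
    {"xyz": [-26, -27.7, -1], "twist": [0, 0, 38], "jaw": 0},
    {"xyz": [-26, -27.7, -1], "twist": [0, 0, 38], "jaw": 0},
    {"xyz": [-26, -27.7, -1], "twist": [0, 0, 38], "jaw": 0},
    {"xyz": [-26, -27.7, -1], "twist": [0, 0, 38], "jaw": 0},
    {"xyz": [-26, -27.7, -1], "twist": [0, 0, 38], "jaw": 0},
    {"xyz": [-26, -27.7, -1], "twist": [0, 0, 38], "jaw": 0},
    {"xyz": [-26, -27.7, -1], "twist": [0, 0, 38], "jaw": 0},
    {"xyz": [-26, -27.7, -1], "twist": [0, 0, 38], "jaw": 0},
  ],
  newtons=20,
)

```text
time_s: 1.13
tool_pos: [0.3493, 0.2889, 0.4154]
tool_rot: [179.9, 0.1, 126.9]
force: [0.7, -0.8, 0.2]
grip_width: 0.0868
grasp_force: 0.0
```

Emit:
servo_tool(
  plan=[
    {"xyz": [-37.3, -5.9, -1.6], "twist": [0, 0, 37.5], "jaw": 0.1},
    {"xyz": [-37.3, -5.9, -1.6], "twist": [0, 0, 37.5], "jaw": 0.1},
    {"xyz": [-37.3, -5.9, -1.6], "twist": [0, 0, 37.5], "jaw": 0.1},
    {"xyz": [-37.3, -5.9, -1.6], "twist": [0, 0, 37.5], "jaw": 0.1},
    {"xyz": [-37.3, -5.9, -1.6], "twist": [0, 0, 37.5], "jaw": 0.1},
    {"xyz": [-37.3, -5.9, -1.6], "twist": [0, 0, 37.5], "jaw": 0.1},
    {"xyz": [-37.3, -5.9, -1.6], "twist": [0, 0, 37.5], "jaw": 0.1},
    {"xyz": [-37.3, -5.9, -1.6], "twist": [0, 0, 37.5], "jaw": 0.1},
    {"xyz": [-37.3, -5.9, -1.6], "twist": [0, 0, 37.5], "jaw": 0.1},
    {"xyz": [-37.3, -5.9, -1.6], "twist": [0, 0, 37.5], "jaw": 0.1},
  ],
)

```text
time_s: 1.97
tool_pos: [0.527, -0.0441, 0.4317]
tool_rot: [179.8, 0.3, 89.3]
force: [-0.9, -0.8, 0.5]
grip_width: 0.0785
grasp_force: 0.0
```

Emit:
servo_tool(
  plan=[
    {"xyz": [0, 0, 0], "twist": [0, 0, 0], "jaw": 0.1},
    {"xyz": [0, 0, 0], "twist": [0, 0, 0], "jaw": 0.1},
    {"xyz": [0, 0, 0], "twist": [0, 0, 0], "jaw": 0.1},
    {"xyz": [0, 0, 0], "twist": [0, 0, 0], "jaw": 0.1},
  ],
)

```text
time_s: 2.3
tool_pos: [0.525, -0.0343, 0.4306]
tool_rot: [-180.0, -0.1, 90.1]
force: [0.1, -0.4, 0.2]
grip_width: 0.0785
grasp_force: 0.0
```

Emit:
servo_tool(
  plan=[
    {"xyz": [0, 0, 4], "twist": [0, 0, 0], "jaw": 0.1},
    {"xyz": [0, 0, 8], "twist": [0, 0, 0], "jaw": 0.1},
    {"xyz": [0, 0, 12], "twist": [0, 0, 0], "jaw": 0.1},
    {"xyz": [0, 0, 15], "twist": [0, 0, 0], "jaw": 0.1},
    {"xyz": [0, 0, 16.5], "twist": [0, 0, 0], "jaw": 0.1},
    {"xyz": [0, 0, 17], "twist": [0, 0, 0], "jaw": 0.1},
    {"xyz": [0, 0, 17], "twist": [0, 0, 0], "jaw": 0.1},
    {"xyz": [0, 0, 17], "twist": [0, 0, 0], "jaw": 0.1},
  ],
  newtons=25,
)

```text
time_s: 2.97
tool_pos: [0.5258, -0.0355, 0.2617]
tool_rot: [179.9, -0.0, 90.0]
force: [-0.3, 1.0, 0.3]
grip_width: 0.0786
grasp_force: 0.0
```

Emit:
servo_tool(
  plan=[
    {"xyz": [0, 0, 0], "twist": [0, 0, 0], "jaw": 0.2},
    {"xyz": [0, 0, 0], "twist": [0, 0, 0], "jaw": 0.25},
    {"xyz": [0, 0, 0], "twist": [0, 0, 0], "jaw": 0.35},
    {"xyz": [0, 0, 0], "twist": [0, 0, 0], "jaw": 0.6},
    {"xyz": [0, 0, 0], "twist": [0, 0, 0], "jaw": 1},
    {"xyz": [0, 0, 0], "twist": [0, 0, 0], "jaw": 1},
  ],
)

```text
time_s: 3.47
tool_pos: [0.5254, -0.0362, 0.2616]
tool_rot: [180.0, -0.0, 90.0]
force: [-2.2, 0.3, 6.1]
grip_width: 0.0616
grasp_force: 25.0
```

Emit:
servo_tool(
  plan=[
    {"xyz": [0, 0, -1], "twist": [0, 0, 0], "jaw": 1},
    {"xyz": [0, 0, -3], "twist": [0, 0, 0], "jaw": 1},
    {"xyz": [0, 0, -6], "twist": [0, 0, 0], "jaw": 1},
    {"xyz": [0, 0, -9.5], "twist": [0, 0, 0], "jaw": 1},
    {"xyz": [0, 0, -13], "twist": [0, 0, 0], "jaw": 1},
    {"xyz": [0, 0, -16], "twist": [0, 0, 0], "jaw": 1},
    {"xyz": [0, 0, -18], "twist": [0, 0, 0], "jaw": 1},
    {"xyz": [0, 0, -19], "twist": [0, 0, 0], "jaw": 1},
  ],
)

```text
time_s: 4.13
tool_pos: [0.5257, -0.0367, 0.4542]
tool_rot: [179.7, -0.1, 89.9]
force: [0.3, 0.3, -2.8]
grip_width: 0.0613
grasp_force: 25.0
```

Emit:
servo_tool(
  plan=[
    {"xyz": [-2, -1, 0], "twist": [0, 0, 0], "jaw": 1},
    {"xyz": [-5, -2.4, 0], "twist": [0, 0, 0], "jaw": 1},
    {"xyz": [-8.2, -3.9, 0], "twist": [0, 0, 0], "jaw": 1},
    {"xyz": [-11.6, -5.5, 0], "twist": [0, 0, 0], "jaw": 1},
    {"xyz": [-15, -7.1, 0], "twist": [0, 0, 0], "jaw": 1},
    {"xyz": [-18.4, -8.7, 0], "twist": [0, 0, 0], "jaw": 1},
    {"xyz": [-21.8, -10.3, 0], "twist": [0, 0, 0], "jaw": 1},
    {"xyz": [-25, -11.8, 0], "twist": [0, 0, 0], "jaw": 1},
    {"xyz": [-28, -13.3, 0], "twist": [0, 0, 0], "jaw": 1},
    {"xyz": [-30.2, -14.3, 0], "twist": [0, 0, 0], "jaw": 1},
  ],
)

```text
time_s: 4.97
tool_pos: [0.3793, -0.3411, 0.4501]
tool_rot: [-180.0, -0.0, 89.7]
force: [-0.0, 0.3, -3.3]
grip_width: 0.0615
grasp_force: 25.0
```

Emit:
servo_tool(
  plan=[
    {"xyz": [0, 0, 1.5], "twist": [0, 0, 0], "jaw": 1},
    {"xyz": [0, 0, 4.5], "twist": [0, 0, 0], "jaw": 1},
    {"xyz": [0, 0, 8], "twist": [0, 0, 0], "jaw": 1},
    {"xyz": [0, 0, 11.5], "twist": [0, 0, 0], "jaw": 1},
    {"xyz": [0, 0, 14.5], "twist": [0, 0, 0], "jaw": 1},
    {"xyz": [0, 0, 16.5], "twist": [0, 0, 0], "jaw": 1},
    {"xyz": [0, 0, 17.5], "twist": [0, 0, 0], "jaw": 1},
    {"xyz": [0, 0, 17.5], "twist": [0, 0, 0], "jaw": 1},
    {"xyz": [0, 0, 17.5], "twist": [0, 0, 0], "jaw": 1},
  ],
)

```text
time_s: 5.72
tool_pos: [0.3822, -0.3383, 0.2759]
tool_rot: [-180.0, 0.0, 89.9]
force: [0.1, -1.0, -2.8]
grip_width: 0.0616
grasp_force: 25.0
```

```bash
python3 - <<'E'
from h import *
s=cam('scene'); t=cam('top'); o=env.get_obs(); print(o['tool_pos'],o['tool_rot'],o['force'],o['grip_width'])
a=cv2.resize(s['img'][60:260,190:400],None,fx=1.9,fy=1.9); b=cv2.resize(t['img'][140:340,270:540],None,fx=1.45,fy=1.9)
cv2.imwrite('pics/2.png',np.hstack([a,b])[:,:,::-1])
E
```

```text
[ 0.38275153 -0.3386833   0.27719492] [1.79860765e+02 6.48362303e-02 8.99598215e+01] [ 1.12285464 -0.08839326 -2.85665963] 0.06120837146708176
```

View pics/2.png

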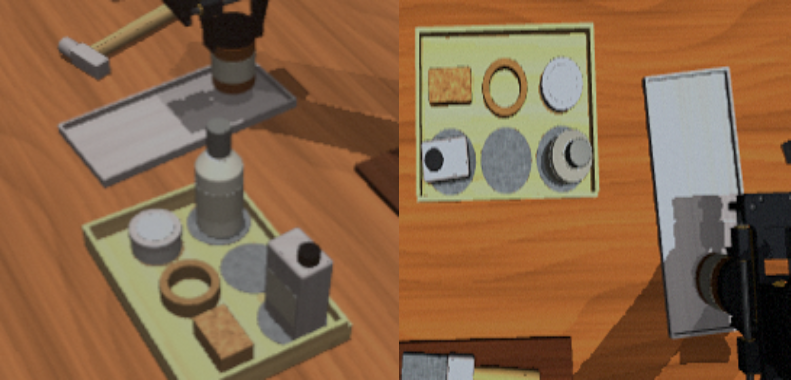

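The jar is upright in the gripper above the near end of the tray, at about (715,280) in the right panel. The other objects are undisturbed.

Emit:
servo_tool(
  plan=[
    {"xyz": [0, 0, 1], "twist": [0, 0, 0], "jaw": 1},
    {"xyz": [0, 0, 1.7], "twist": [0, 0, 0], "jaw": 1},
    {"xyz": [0, 0, 2.1], "twist": [0, 0, 0], "jaw": 1},
    {"xyz": [0, 0, 2.1], "twist": [0, 0, 0], "jaw": 1},
    {"xyz": [0, 0, 2.1], "twist": [0, 0, 0], "jaw": 1},
  ],
)

```text
time_s: 6.23
tool_pos: [0.3817, -0.3383, 0.2549]
tool_rot: [-179.9, -0.1, 89.9]
force: [-3.4, 1.5, 3.6]
grip_width: 0.0612
grasp_force: 25.0
```

Emit:
servo_tool(
  plan=[
    {"xyz": [0, 0, 0], "twist": [0, 0, 0], "jaw": 0.25},
    {"xyz": [0, 0, 0], "twist": [0, 0, 0], "jaw": 0.12},
    {"xyz": [0, 0, 0], "twist": [0, 0, 0], "jaw": 0.12},
    {"xyz": [0, 0, -2], "twist": [0, 0, 0], "jaw": 0.12},
    {"xyz": [0, 0, -6], "twist": [0, 0, 0], "jaw": 0.12},
    {"xyz": [0, 0, -10], "twist": [0, 0, 0], "jaw": 0.12},
    {"xyz": [0, 0, -14], "twist": [0, 0, 0], "jaw": 0.12},
    {"xyz": [0, 0, -17.5], "twist": [0, 0, 0], "jaw": 0.12},
    {"xyz": [2, 0.7, -19], "twist": [0, 0, 0], "jaw": 0.12},
    {"xyz": [5, 1.8, -19.5], "twist": [0, 0, 0], "jaw": 0.12},
  ],
)

```text
time_s: 7.07
tool_pos: [0.3994, -0.2913, 0.4537]
tool_rot: [179.6, 0.2, 89.6]
force: [0.6, 1.5, -1.2]
grip_width: 0.0766
grasp_force: 0.0
```

Emit:
servo_tool(
  plan=[
    {"xyz": [3.5, 1.3, 0], "twist": [0, 0, 0], "jaw": 0.25},
    {"xyz": [7.2, 2.7, 0], "twist": [0, 0, -2], "jaw": 0.25},
    {"xyz": [11, 4, 0], "twist": [0, 0, -3], "jaw": 0.25},
    {"xyz": [14.8, 5.5, 0], "twist": [0, 0, -5.3], "jaw": 0.25},
    {"xyz": [18.6, 6.8, 0], "twist": [0, 0, -5.3], "jaw": 0.25},
    {"xyz": [22.4, 8.2, 0], "twist": [0, 0, -5.3], "jaw": 0.25},
    {"xyz": [26.2, 9.6, 0], "twist": [0, 0, -5.3], "jaw": 0.25},
    {"xyz": [29.8, 11, 0], "twist": [0, 0, -5.3], "jaw": 0.25},
    {"xyz": [32.4, 11.9, 0.5], "twist": [0, 0, -5.3], "jaw": 0.25},
    {"xyz": [33.6, 12.35, 1], "twist": [0, 0, -5.3], "jaw": 0.25},
  ],
)

```text
time_s: 7.9
tool_pos: [0.5248, 0.0531, 0.4394]
tool_rot: [179.9, -0.1, 95.6]
force: [-1.0, 0.1, 0.1]
grip_width: 0.0654
grasp_force: 0.0
```

Emit:
servo_tool(
  plan=[
    {"xyz": [0, 0, 0], "twist": [0, 0, 0], "jaw": 0.25},
    {"xyz": [0, 0, 0], "twist": [0, 0, 0], "jaw": 0.25},
    {"xyz": [0, 0, 0], "twist": [0, 0, 0], "jaw": 0.25},
  ],
)

```text
time_s: 8.15
tool_pos: [0.5238, 0.0453, 0.44]
tool_rot: [180.0, 0.0, 95.1]
force: [-0.2, -0.9, 0.4]
grip_width: 0.0651
grasp_force: 0.0
```

```bash
python3 - <<'E'
from h import *
t=cam('top'); s=cam('scene'); o=env.get_obs(); print(o['tool_pos'],o['tool_rot'],o['force'],o['grip_width'])
a=cv2.resize(s['img'][60:260,190:400],None,fx=1.9,fy=1.9); b=cv2.resize(t['img'][140:340,270:540],None,fx=1.45,fy=1.9)
cv2.imwrite('pics/3.png',np.hstack([a,b])[:,:,::-1])
E
```

```text
[0.52374872 0.04529428 0.44036602] [ 1.79943130e+02 -2.05267433e-02  9.50472653e+01] [ 0.22213511 -0.92694827  0.08715013] 0.06534760697040744
```

View pics/3.png

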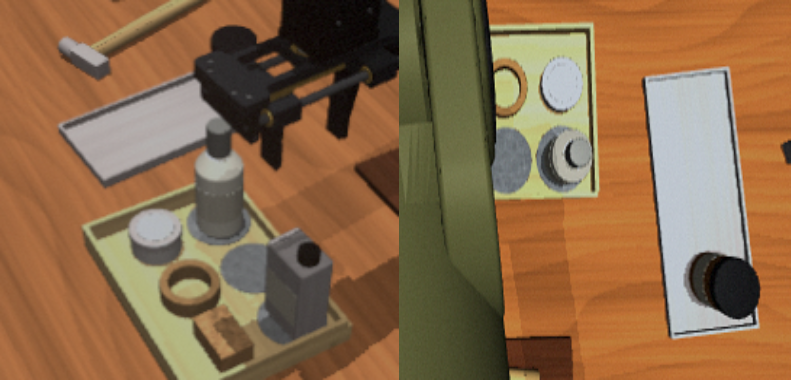

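The jar stands upright in the tray, with its lid at about (727,287) in the right panel. The can, under the arm, is undisturbed.

Emit:
servo_tool(
  plan=[
    {"xyz": [0.2, 0, 4], "twist": [0, 0, 0], "jaw": 0.25},
    {"xyz": [0.2, 0, 8], "twist": [0, 0, 0], "jaw": 0.25},
    {"xyz": [0.2, 0, 12], "twist": [0, 0, 0], "jaw": 0.25},
    {"xyz": [0.2, 0, 15], "twist": [0, 0, 0], "jaw": 0.25},
    {"xyz": [0.2, 0, 16.6], "twist": [0, 0, 0], "jaw": 0.25},
    {"xyz": [0.2, 0, 17], "twist": [0, 0, 0], "jaw": 0.25},
    {"xyz": [0.2, 0, 17], "twist": [0, 0, 0], "jaw": 0.25},
    {"xyz": [0.2, 0, 17], "twist": [0, 0, 0], "jaw": 0.35},
    {"xyz": [0.2, 0, 17], "twist": [0, 0, 0], "jaw": 0.4},
  ],
  newtons=25,
)

```text
time_s: 9.0
tool_pos: [0.5247, 0.0494, 0.2718]
tool_rot: [179.8, -0.1, 95.2]
force: [0.1, -0.5, 0.4]
grip_width: 0.0585
grasp_force: 0.0
```

Emit:
servo_tool(
  plan=[
    {"xyz": [0, 0, 0], "twist": [0, 0, 0], "jaw": 0.44},
    {"xyz": [0, 0, 0], "twist": [0, 0, 0], "jaw": 0.48},
    {"xyz": [0, 0, 0], "twist": [0, 0, 0], "jaw": 0.55},
    {"xyz": [0, 0, 0], "twist": [0, 0, 0], "jaw": 0.8},
    {"xyz": [0, 0, 0], "twist": [0, 0, 0], "jaw": 1},
    {"xyz": [0, 0, 0], "twist": [0, 0, 0], "jaw": 1},
  ],
)

```text
time_s: 9.5
tool_pos: [0.5237, 0.0498, 0.2703]
tool_rot: [-180.0, -0.0, 95.3]
force: [-2.4, -0.5, 5.8]
grip_width: 0.0424
grasp_force: 24.7
```

Emit:
servo_tool(
  plan=[
    {"xyz": [0, 0, -1], "twist": [0, 0, 0], "jaw": 1},
    {"xyz": [0, 0, -3], "twist": [0, 0, 0], "jaw": 1},
    {"xyz": [0, 0, -6], "twist": [0, 0, 0], "jaw": 1},
    {"xyz": [0, 0, -9.5], "twist": [0, 0, 0], "jaw": 1},
    {"xyz": [0, 0, -13], "twist": [0, 0, 0], "jaw": 1},
    {"xyz": [0, 0, -16], "twist": [0, 0, 0], "jaw": 1},
    {"xyz": [0, 0, -18], "twist": [0, 0, 0], "jaw": 1},
    {"xyz": [0, 0, -19], "twist": [0, 0, 0], "jaw": 1},
  ],
)

```text
time_s: 10.17
tool_pos: [0.5242, 0.0495, 0.463]
tool_rot: [179.7, -0.1, 95.2]
force: [0.8, -1.4, -3.0]
grip_width: 0.0418
grasp_force: 24.6
```

Emit:
servo_tool(
  plan=[
    {"xyz": [-2, -0.5, 0], "twist": [0, 0, 0], "jaw": 1},
    {"xyz": [-5.5, -1.3, 0], "twist": [0, 0, 0], "jaw": 1},
    {"xyz": [-9.4, -2.2, 0], "twist": [0, 0, 0], "jaw": 1},
    {"xyz": [-13.4, -3.1, 0], "twist": [0, 0, 0], "jaw": 1},
    {"xyz": [-17.4, -4, 0], "twist": [0, 0, 0], "jaw": 1},
    {"xyz": [-21.4, -4.9, 0], "twist": [0, 0, 0], "jaw": 1},
    {"xyz": [-25.4, -5.8, 0], "twist": [0, 0, 0], "jaw": 1},
    {"xyz": [-29.4, -6.8, 0], "twist": [0, 0, 0], "jaw": 1},
    {"xyz": [-33, -7.6, 0], "twist": [0, 0, 0], "jaw": 1},
    {"xyz": [-35.6, -8.2, 0], "twist": [0, 0, 0], "jaw": 1},
  ],
)

```text
time_s: 11.0
tool_pos: [0.4728, -0.3158, 0.459]
tool_rot: [-179.9, 0.1, 95.0]
force: [-0.3, 0.3, -2.5]
grip_width: 0.042
grasp_force: 24.6
```

Emit:
servo_tool(
  plan=[
    {"xyz": [-1.7, -0.3, 1.5], "twist": [0, 0, 0], "jaw": 1},
    {"xyz": [-1.8, -0.3, 4.5], "twist": [0, 0, 0], "jaw": 1},
    {"xyz": [-1.8, -0.3, 8], "twist": [0, 0, 0], "jaw": 1},
    {"xyz": [-1.8, -0.3, 11.5], "twist": [0, 0, 0], "jaw": 1},
    {"xyz": [-1.8, -0.3, 14.5], "twist": [0, 0, 0], "jaw": 1},
    {"xyz": [-1.8, -0.3, 16.5], "twist": [0, 0, 0], "jaw": 1},
    {"xyz": [-1.8, -0.3, 17.3], "twist": [0, 0, 0], "jaw": 1},
    {"xyz": [-1.8, -0.3, 17.5], "twist": [0, 0, 0], "jaw": 1},
    {"xyz": [-1.8, -0.3, 17.5], "twist": [0, 0, 0], "jaw": 1},
  ],
)

```text
time_s: 11.75
tool_pos: [0.4734, -0.3304, 0.2846]
tool_rot: [-180.0, 0.0, 95.3]
force: [-1.0, 0.1, -2.3]
grip_width: 0.0421
grasp_force: 24.6
```

Emit:
servo_tool(
  plan=[
    {"xyz": [0, 0, 1], "twist": [0, 0, 0], "jaw": 1},
    {"xyz": [0, 0, 1.7], "twist": [0, 0, 0], "jaw": 1},
    {"xyz": [0, 0, 2.1], "twist": [0, 0, 0], "jaw": 1},
    {"xyz": [0, 0, 2.1], "twist": [0, 0, 0], "jaw": 1},
    {"xyz": [0, 0, 2.1], "twist": [0, 0, 0], "jaw": 1},
  ],
)

```text
time_s: 12.17
tool_pos: [0.4735, -0.3306, 0.2639]
tool_rot: [180.0, 0.0, 95.2]
force: [0.0, -0.6, -2.4]
grip_width: 0.0419
grasp_force: 24.8
```

Emit:
servo_tool(
  plan=[
    {"xyz": [0, 0, 0.2], "twist": [0, 0, 0], "jaw": 1},
    {"xyz": [0, 0, 0.2], "twist": [0, 0, 0], "jaw": 0.45},
    {"xyz": [0, 0, 0.2], "twist": [0, 0, 0], "jaw": 0.37},
    {"xyz": [0, 0, 0.2], "twist": [0, 0, 0], "jaw": 0.37},
    {"xyz": [0, 0, -2], "twist": [0, 0, 0], "jaw": 0.37},
    {"xyz": [0, 0, -6], "twist": [0, 0, 0], "jaw": 0.37},
    {"xyz": [0, 0, -10], "twist": [0, 0, 0], "jaw": 0.37},
    {"xyz": [0, 0, -13.5], "twist": [0, 0, 0], "jaw": 0.37},
    {"xyz": [0, 0, -16], "twist": [0, 0, 0], "jaw": 0.37},
    {"xyz": [2, 0.7, -17], "twist": [0, 0, 0], "jaw": 0.37},
  ],
)

```text
time_s: 13.0
tool_pos: [0.477, -0.3144, 0.4386]
tool_rot: [179.7, 0.4, 94.9]
force: [0.2, -0.6, 0.4]
grip_width: 0.0546
grasp_force: 0.0
```

Emit:
servo_tool(
  plan=[
    {"xyz": [3.5, 1.2, 0], "twist": [0, 0, 2], "jaw": 0.37},
    {"xyz": [7, 2.4, 0], "twist": [0, 0, 5.2], "jaw": 0.37},
    {"xyz": [10.5, 3.5, 0], "twist": [0, 0, 5.2], "jaw": 0.37},
    {"xyz": [14, 4.7, 0], "twist": [0, 0, 5.2], "jaw": 0.37},
    {"xyz": [16.8, 5.6, 0], "twist": [0, 0, 5.2], "jaw": 0.37},
    {"xyz": [18.3, 6.2, 0], "twist": [0, 0, 5.2], "jaw": 0.37},
    {"xyz": [18.3, 6.2, 0], "twist": [0, 0, 5.2], "jaw": 0.37},
    {"xyz": [18.3, 6.2, 0], "twist": [0, 0, 5.2], "jaw": 0.37},
    {"xyz": [18.3, 6.2, 0], "twist": [0, 0, 5.2], "jaw": 0.37},
  ],
)

```text
time_s: 13.75
tool_pos: [0.5232, -0.1233, 0.4339]
tool_rot: [180.0, 0.0, 90.0]
force: [0.7, -0.5, 0.3]
grip_width: 0.0549
grasp_force: 0.0
```

```bash
python3 - <<'E'
from h import *
t=cam('top'); s=cam('scene'); o=env.get_obs(); print(o['tool_pos'],o['tool_rot'],o['force'],o['grip_width'])
a=cv2.resize(s['img'][60:260,190:400],None,fx=1.9,fy=1.9); b=cv2.resize(t['img'][140:340,270:540],None,fx=1.45,fy=1.9)
cv2.imwrite('pics/4.png',np.hstack([a,b])[:,:,::-1])
E
```

```text
[ 0.5230471  -0.12385972  0.43389994] [1.79979047e+02 1.91875053e-02 8.98826472e+01] [-0.01899906 -0.49702881  0.16304916] 0.05468960378126712
```

View pics/4.png

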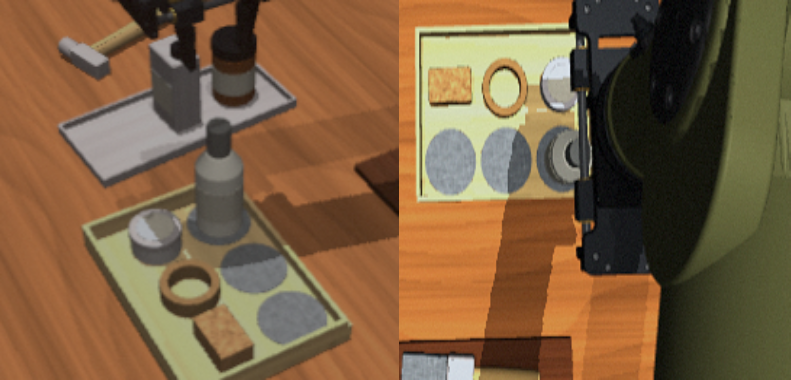

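The jar and can stand upright in the tray, at about (232,65) and (175,85) in the left panel. The gripper is above the bottle cap at (218,135).

Emit:
servo_tool(
  plan=[
    {"xyz": [0, 0, 3], "twist": [0, 0, 0], "jaw": 0.37},
    {"xyz": [0, 0, 6.5], "twist": [0, 0, 0], "jaw": 0.37},
    {"xyz": [0, 0, 9.5], "twist": [0, 0, 0], "jaw": 0.37},
    {"xyz": [0, 0, 12], "twist": [0, 0, 0], "jaw": 0.37},
    {"xyz": [0, 0, 12.8], "twist": [0, 0, 0], "jaw": 0.37},
    {"xyz": [0, 0, 12.8], "twist": [0, 0, 0], "jaw": 0.37},
    {"xyz": [0, 0, 12.8], "twist": [0, 0, 0], "jaw": 0.5},
    {"xyz": [0, 0, 12.8], "twist": [0, 0, 0], "jaw": 0.58},
  ],
  newtons=25,
)

```text
time_s: 14.52
tool_pos: [0.5243, -0.1227, 0.3076]
tool_rot: [179.8, 0.0, 90.0]
force: [-0.2, -0.6, -0.2]
grip_width: 0.0479
grasp_force: 0.0
```

Emit:
servo_tool(
  plan=[
    {"xyz": [0, 0, 0], "twist": [0, 0, 0], "jaw": 0.62},
    {"xyz": [0, 0, 0], "twist": [0, 0, 0], "jaw": 0.65},
    {"xyz": [0, 0, 0], "twist": [0, 0, 0], "jaw": 0.68},
    {"xyz": [0, 0, 0], "twist": [0, 0, 0], "jaw": 0.75},
    {"xyz": [0, 0, 0], "twist": [0, 0, 0], "jaw": 1},
    {"xyz": [0, 0, 0], "twist": [0, 0, 0], "jaw": 1},
  ],
)

```text
time_s: 15.02
tool_pos: [0.5234, -0.1221, 0.3063]
tool_rot: [-180.0, -0.0, 90.1]
force: [-2.6, 0.5, 5.3]
grip_width: 0.0275
grasp_force: 24.9
```

Emit:
servo_tool(
  plan=[
    {"xyz": [0, 0, -1], "twist": [0, 0, 0], "jaw": 1},
    {"xyz": [0, 0, -3], "twist": [0, 0, 0], "jaw": 1},
    {"xyz": [0, 0, -6], "twist": [0, 0, 0], "jaw": 1},
    {"xyz": [0, 0, -9], "twist": [0, 0, 0], "jaw": 1},
    {"xyz": [-1, 0.2, -10], "twist": [0, 0, 0], "jaw": 1},
    {"xyz": [-3.5, 0.7, -10], "twist": [0, 0, 0], "jaw": 1},
    {"xyz": [-6.5, 1.3, -10], "twist": [0, 0, 0], "jaw": 1},
    {"xyz": [-10, 2, -10], "twist": [0, 0, 0], "jaw": 1},
    {"xyz": [-13.5, 2.7, -10], "twist": [0, 0, 0], "jaw": 1},
    {"xyz": [-16.5, 3.3, -10], "twist": [0, 0, 0], "jaw": 1},
  ],
)

```text
time_s: 15.85
tool_pos: [0.5567, -0.2893, 0.4051]
tool_rot: [-180.0, 0.1, 90.0]
force: [0.0, -0.4, -2.4]
grip_width: 0.0273
grasp_force: 24.9
```

Emit:
servo_tool(
  plan=[
    {"xyz": [-2.5, 0.5, 0], "twist": [0, 0, 0], "jaw": 1},
    {"xyz": [-3.6, 0.7, 0], "twist": [0, 0, 0], "jaw": 1},
    {"xyz": [-3.8, 0.7, 1], "twist": [0, 0, 0], "jaw": 1},
    {"xyz": [-3.8, 0.7, 3], "twist": [0, 0, 0], "jaw": 1},
    {"xyz": [-3.8, 0.7, 6], "twist": [0, 0, 0], "jaw": 1},
    {"xyz": [-3.8, 0.7, 8], "twist": [0, 0, 0], "jaw": 1},
    {"xyz": [-3.8, 0.7, 9.5], "twist": [0, 0, 0], "jaw": 1},
    {"xyz": [-3.8, 0.7, 10.4], "twist": [0, 0, 0], "jaw": 1},
    {"xyz": [-3.8, 0.7, 10.7], "twist": [0, 0, 0], "jaw": 1},
    {"xyz": [-3.8, 0.7, 10.7], "twist": [0, 0, 0], "jaw": 1},
  ],
)

```text
time_s: 16.68
tool_pos: [0.5633, -0.3247, 0.2992]
tool_rot: [-180.0, -0.0, 90.1]
force: [-1.6, 0.1, 3.6]
grip_width: 0.0272
grasp_force: 25.1
```

Emit:
servo_tool(
  plan=[
    {"xyz": [0, 0, 0], "twist": [0, 0, 0], "jaw": 0.6},
    {"xyz": [0, 0, 0], "twist": [0, 0, 0], "jaw": 0.42},
    {"xyz": [0, 0, 0], "twist": [0, 0, 0], "jaw": 0.42},
    {"xyz": [0, 0, 0], "twist": [0, 0, 0], "jaw": 0.42},
    {"xyz": [0, 0, -1.5], "twist": [0, 0, 0], "jaw": 0.42},
    {"xyz": [0, 0, -5], "twist": [0, 0, 0], "jaw": 0.42},
    {"xyz": [0, 0, -8], "twist": [0, 0, 0], "jaw": 0.42},
    {"xyz": [2, 0.5, -10], "twist": [0, 0, 0], "jaw": 0.42},
    {"xyz": [5.5, 1.2, -10], "twist": [0, 0, 0], "jaw": 0.12},
    {"xyz": [9, 2, -10], "twist": [0, 0, 0], "jaw": 0.12},
  ],
)

```text
time_s: 17.52
tool_pos: [0.5831, -0.2363, 0.4022]
tool_rot: [179.7, 0.1, 89.8]
force: [0.9, 0.9, -0.3]
grip_width: 0.0572
grasp_force: 0.0
```

Emit:
servo_tool(
  plan=[
    {"xyz": [3.5, 0.8, 0], "twist": [0, 0, 0], "jaw": 0.12},
    {"xyz": [7, 1.6, 0], "twist": [0, 0, 0], "jaw": 0.12},
    {"xyz": [9.7, 2.2, 0], "twist": [0, 0, 0], "jaw": 0.12},
    {"xyz": [11.2, 2.5, 0], "twist": [0, 0, 0], "jaw": 0.12},
    {"xyz": [11.2, 2.5, 0], "twist": [0, 0, 0], "jaw": 0.12},
    {"xyz": [11.2, 2.5, 0], "twist": [0, 0, 0], "jaw": 0.12},
    {"xyz": [11.2, 2.5, 0], "twist": [0, 0, 0], "jaw": 0.12},
    {"xyz": [11.2, 2.5, 0], "twist": [0, 0, 0], "jaw": 0.12},
  ],
)

```text
time_s: 18.18
tool_pos: [0.6079, -0.1252, 0.3994]
tool_rot: [180.0, 0.1, 89.9]
force: [-0.6, 0.0, -0.5]
grip_width: 0.0768
grasp_force: 0.0
```

```bash
python3 - <<'E'
from h import *
t=cam('top'); s=cam('scene'); o=env.get_obs(); print(o['tool_pos'],o['tool_rot'],o['force'],o['grip_width'])
a=cv2.resize(s['img'][60:260,190:400],None,fx=1.9,fy=1.9); b=cv2.resize(t['img'][140:340,270:540],None,fx=1.45,fy=1.9)
cv2.imwrite('pics/5.png',np.hstack([a,b])[:,:,::-1])
E
```

```text
[ 0.60798522 -0.12481377  0.39908261] [1.79981751e+02 2.30928503e-02 8.98852800e+01] [ 0.4808633  -0.61769443  0.13208718] 0.07623486030213356
```

View pics/5.png

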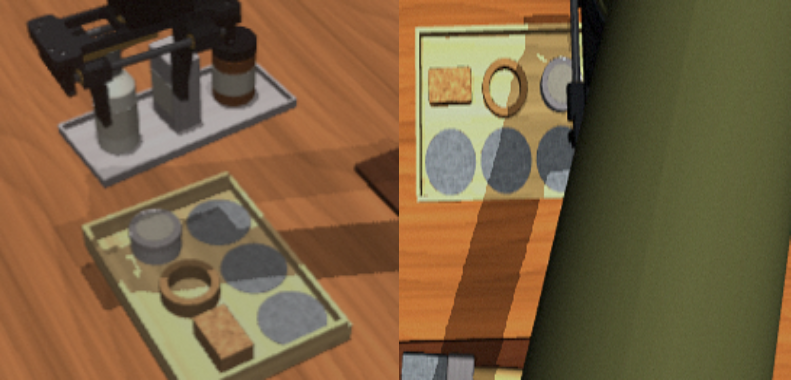

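All three stand upright in the tray: bottle (118,110), can (175,85), jar (233,65). The tin is clear at (155,235).

Emit:
servo_tool(
  plan=[
    {"xyz": [0.25, 0, 4], "twist": [0, 0, 0], "jaw": 0.12},
    {"xyz": [0.25, 0, 8], "twist": [0, 0, 0], "jaw": 0.12},
    {"xyz": [0.25, 0, 12], "twist": [0, 0, 0], "jaw": 0.12},
    {"xyz": [0.25, 0, 15], "twist": [0, 0, 0], "jaw": 0.12},
    {"xyz": [0.25, 0, 17.5], "twist": [0, 0, 0], "jaw": 0.12},
    {"xyz": [0.25, 0, 19], "twist": [0, 0, 0], "jaw": 0.12},
    {"xyz": [0.25, 0, 20], "twist": [0, 0, 0], "jaw": 0.12},
    {"xyz": [0.25, 0, 20.1], "twist": [0, 0, 0], "jaw": 0.12},
    {"xyz": [0.25, 0, 20.1], "twist": [0, 0, 0], "jaw": 0.12},
  ],
  newtons=20,
)

```text
time_s: 19.03
tool_pos: [0.6089, -0.1209, 0.1984]
tool_rot: [180.0, 0.0, 90.0]
force: [-0.3, -1.0, -0.2]
grip_width: 0.0767
grasp_force: 0.0
```

Emit:
servo_tool(
  plan=[
    {"xyz": [0, 0, 0], "twist": [0, 0, 0], "jaw": 0.2},
    {"xyz": [0, 0, 0], "twist": [0, 0, 0], "jaw": 0.25},
    {"xyz": [0, 0, 0], "twist": [0, 0, 0], "jaw": 0.35},
    {"xyz": [0, 0, 0], "twist": [0, 0, 0], "jaw": 0.6},
    {"xyz": [0, 0, 0], "twist": [0, 0, 0], "jaw": 1},
    {"xyz": [0, 0, 0], "twist": [0, 0, 0], "jaw": 1},
  ],
)

```text
time_s: 19.53
tool_pos: [0.6086, -0.1206, 0.1988]
tool_rot: [180.0, -0.0, 90.1]
force: [-3.3, 0.2, 7.3]
grip_width: 0.061
grasp_force: 20.0
```

Emit:
servo_tool(
  plan=[
    {"xyz": [0, 0, -1], "twist": [0, 0, 0], "jaw": 1},
    {"xyz": [0, 0, -3], "twist": [0, 0, 0], "jaw": 1},
    {"xyz": [0, 0, -6], "twist": [0, 0, 0], "jaw": 1},
    {"xyz": [0, 0, -9.5], "twist": [0, 0, 0], "jaw": 1},
    {"xyz": [1, -0.3, -12.5], "twist": [0, 0, 0], "jaw": 1},
    {"xyz": [3, -0.8, -14.5], "twist": [0, 0, 0], "jaw": 1},
    {"xyz": [6, -1.5, -15], "twist": [0, 0, 0], "jaw": 1},
    {"xyz": [9.5, -2.5, -15], "twist": [0, 0, 0], "jaw": 1},
    {"xyz": [13.3, -3.4, -15], "twist": [0, 0, 0], "jaw": 1},
    {"xyz": [17, -4.4, -15], "twist": [0, 0, 0], "jaw": 1},
  ],
)

```text
time_s: 20.37
tool_pos: [0.5638, 0.051, 0.3485]
tool_rot: [179.9, -0.1, 90.0]
force: [-0.3, 0.3, -2.2]
grip_width: 0.0611
grasp_force: 20.0
```

Emit:
servo_tool(
  plan=[
    {"xyz": [3.7, -1, 0], "twist": [0, 0, 0], "jaw": 1},
    {"xyz": [7.4, -1.9, 0], "twist": [0, 0, 0], "jaw": 1},
    {"xyz": [11.2, -2.9, 0], "twist": [0, 0, 0], "jaw": 1},
    {"xyz": [15, -3.9, 0], "twist": [0, 0, 0], "jaw": 1},
    {"xyz": [18.7, -4.9, 0], "twist": [0, 0, 0], "jaw": 1},
    {"xyz": [22, -5.8, 0], "twist": [0, 0, 0], "jaw": 1},
    {"xyz": [25, -6.5, 0], "twist": [0, 0, 0], "jaw": 1},
    {"xyz": [26.8, -7, 1], "twist": [0, 0, 0], "jaw": 1},
    {"xyz": [27.3, -7.1, 3], "twist": [0, 0, 0], "jaw": 1},
    {"xyz": [27.3, -7.1, 6], "twist": [0, 0, 0], "jaw": 1},
  ],
)

```text
time_s: 21.2
tool_pos: [0.4932, 0.3253, 0.289]
tool_rot: [179.8, -0.2, 90.3]
force: [0.8, 0.1, -2.3]
grip_width: 0.0612
grasp_force: 20.0
```

Emit:
servo_tool(
  plan=[
    {"xyz": [0, 0, 2], "twist": [0, 0, 0], "jaw": 1},
    {"xyz": [0, 0, 4], "twist": [0, 0, 0], "jaw": 1},
    {"xyz": [0, 0, 5], "twist": [0, 0, 0], "jaw": 1},
    {"xyz": [0, 0, 5], "twist": [0, 0, 0], "jaw": 1},
    {"xyz": [0, 0, 5], "twist": [0, 0, 0], "jaw": 1},
  ],
)

```text
time_s: 21.62
tool_pos: [0.4933, 0.322, 0.2377]
tool_rot: [-180.0, 0.0, 90.0]
force: [0.2, 0.2, -1.3]
grip_width: 0.061
grasp_force: 20.0
```

```bash
python3 - <<'E'
from h import *
t=cam('top'); s=cam('scene'); o=env.get_obs(); print(o['tool_pos'],o['tool_rot'],o['force'],o['grip_width'])
a=cv2.resize(s['img'][240:390,360:520],None,fx=2.5,fy=2.5); b=cv2.resize(t['img'][180:305,110:250],None,fx=2.8,fy=3)
cv2.imwrite('pics/6.png',np.hstack([a,b])[:,:,::-1])
E
```

```text
[0.49383778 0.32251126 0.23917127] [ 1.79886611e+02 -8.33516240e-02  9.00273622e+01] [ 0.242728   -0.10225315 -1.30383854] 0.06093172987688226
```

View pics/6.png

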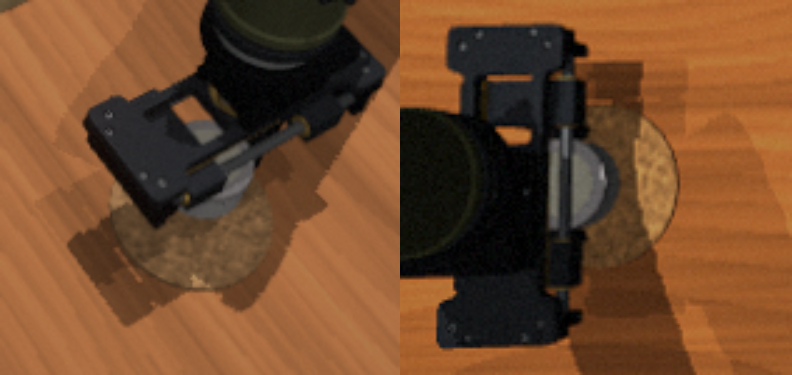

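The tin is level in the gripper, about 4 cm above the mat.

Emit:
servo_tool(
  plan=[
    {"xyz": [0, 0, 2], "twist": [0, 0, 0], "jaw": 1},
    {"xyz": [0, 0, 3.6], "twist": [0, 0, 0], "jaw": 1},
    {"xyz": [0, 0, 4.2], "twist": [0, 0, 0], "jaw": 1},
    {"xyz": [0, 0, 4.4], "twist": [0, 0, 0], "jaw": 1},
    {"xyz": [0, 0, 4.4], "twist": [0, 0, 0], "jaw": 1},
    {"xyz": [0, 0, 4.4], "twist": [0, 0, 0], "jaw": 1},
  ],
)

```text
time_s: 22.22
tool_pos: [0.4937, 0.3228, 0.195]
tool_rot: [179.9, -0.1, 90.1]
force: [-0.4, 0.1, -1.5]
grip_width: 0.0611
grasp_force: 20.0
```

Emit:
servo_tool(
  plan=[
    {"xyz": [0, 0, 0.1], "twist": [0, 0, 0], "jaw": 1},
    {"xyz": [0, 0, 0.1], "twist": [0, 0, 0], "jaw": 0.25},
    {"xyz": [0, 0, 0.1], "twist": [0, 0, 0], "jaw": 0.12},
    {"xyz": [0, 0, 0.1], "twist": [0, 0, 0], "jaw": 0.12},
    {"xyz": [0, 0, -2], "twist": [0, 0, 0], "jaw": 0.12},
    {"xyz": [0, 0, -6], "twist": [0, 0, 0], "jaw": 0.12},
    {"xyz": [0, 0, -10], "twist": [0, 0, 0], "jaw": 0.12},
    {"xyz": [0, 0, -14], "twist": [0, 0, 0], "jaw": 0.12},
    {"xyz": [0, 0, -18], "twist": [0, 0, 0], "jaw": 0.12},
    {"xyz": [-3, 0.3, -21], "twist": [0, 0, 0], "jaw": 0.12},
  ],
)

```text
time_s: 23.05
tool_pos: [0.4944, 0.299, 0.4066]
tool_rot: [179.8, -0.3, 90.6]
force: [0.7, 2.0, -0.2]
grip_width: 0.0766
grasp_force: 0.0
```

Emit:
servo_tool(
  plan=[
    {"xyz": [-4, 0.4, -1], "twist": [0, 0, 0], "jaw": 0.42},
    {"xyz": [-8, 0.9, -1.5], "twist": [0, 0, 0], "jaw": 0.42},
    {"xyz": [-12, 1.3, -1.5], "twist": [0, 0, 0], "jaw": 0.42},
    {"xyz": [-16, 1.7, -1.5], "twist": [0, 0, 0], "jaw": 0.42},
    {"xyz": [-20, 2.2, -1.5], "twist": [0, 0, 0], "jaw": 0.42},
    {"xyz": [-24, 2.6, -1.5], "twist": [0, 0, 0], "jaw": 0.42},
    {"xyz": [-28, 3, -1.5], "twist": [0, 0, 0], "jaw": 0.42},
    {"xyz": [-32, 3.4, -1.5], "twist": [0, 0, 0], "jaw": 0.42},
    {"xyz": [-36, 3.9, -1.5], "twist": [0, 0, 0], "jaw": 0.42},
    {"xyz": [-40, 4.3, -1.5], "twist": [0, 0, 0], "jaw": 0.42},
  ],
)

```text
time_s: 23.88
tool_pos: [0.5392, -0.1088, 0.4186]
tool_rot: [179.9, -0.1, 90.1]
force: [0.8, 0.6, -0.3]
grip_width: 0.0502
grasp_force: 0.0
```

Emit:
servo_tool(
  plan=[
    {"xyz": [-4, 0.4, 0], "twist": [0, 0, 0], "jaw": 0.42},
    {"xyz": [-8, 0.9, 0], "twist": [0, 0, 0], "jaw": 0.42},
    {"xyz": [-12, 1.3, 0], "twist": [0, 0, 0], "jaw": 0.42},
    {"xyz": [-16, 1.7, 0], "twist": [0, 0, 0], "jaw": 0.42},
    {"xyz": [-19.5, 2.1, 0], "twist": [0, 0, 0], "jaw": 0.42},
    {"xyz": [-21.7, 2.4, 0], "twist": [0, 0, 0], "jaw": 0.42},
    {"xyz": [-21.7, 2.4, 0], "twist": [0, 0, 0], "jaw": 0.42},
    {"xyz": [-21.7, 2.4, 0], "twist": [0, 0, 0], "jaw": 0.42},
    {"xyz": [-21.7, 2.4, 0], "twist": [0, 0, 0], "jaw": 0.42},
  ],
)

```text
time_s: 24.63
tool_pos: [0.5639, -0.323, 0.4179]
tool_rot: [-180.0, -0.1, 90.1]
force: [0.8, 0.3, -0.5]
grip_width: 0.0505
grasp_force: 0.0
```

```bash
python3 - <<'E'
from h import *
t=cam('top'); s=cam('scene'); o=env.get_obs(); print(o['tool_pos'],o['tool_rot'],o['force'],o['grip_width'])
a=cv2.resize(s['img'][270:380,380:495],None,fx=3.4,fy=3.4); b=cv2.resize(t['img'][200:285,140:225],None,fx=4.4,fy=4.4)
cv2.imwrite('pics/7.png',np.hstack([a,b])[:,:,::-1])
E
```

```text
[ 0.56433866 -0.32196507  0.41810573] [ 1.79970436e+02 -8.14497920e-02  9.02174662e+01] [-0.4900076  -0.3029133   0.85518161] 0.05079366903225122
```

View pics/7.png

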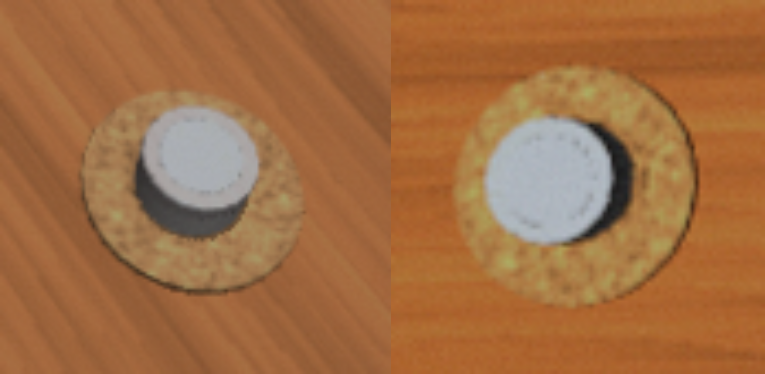

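The tin sits lid up on the mat. In the right panel its lid is at (549,181) and the mat centre at (576,185). I'll compute the offset between them.

```bash
python3 - <<'E'
from h import *
t=cam('top'); s=cam('scene')
f=lambda p,k,o:(np.array(p)+.5)/k-.5+o
for n,c,tin,mat in(('top',t,f((549-391,181),4.4,[140,200]),f((576-391,185),4.4,[140,200])),('scene',s,f((201,158),3.4,[380,270]),f((193,190),3.4,[380,270]))):
    a=back(c,[tin],.040)[0];b=back(c,[mat],.006)[0];print(n,a.round(4),b.round(4),((a-b)*1e3).round(1))
E
```

```text
top [0.4954 0.3196 0.04  ] [0.4936 0.3196 0.006 ] [ 1.8  0.  34. ]
scene [0.4961 0.3219 0.04  ] [0.4944 0.3236 0.006 ] [ 1.7 -1.7 34. ]
```

The tin is within 2 mm of the mat centre. Next I'll return the bottle by retracing the commanded shifts exactly.

Emit:
servo_tool(
  plan=[
    {"xyz": [-0.05, 0, 3], "twist": [0, 0, 0], "jaw": 0.42},
    {"xyz": [-0.05, 0, 6.5], "twist": [0, 0, 0], "jaw": 0.42},
    {"xyz": [-0.05, 0, 9.5], "twist": [0, 0, 0], "jaw": 0.42},
    {"xyz": [-0.05, 0, 11.4], "twist": [0, 0, 0], "jaw": 0.42},
    {"xyz": [-0.05, 0, 12], "twist": [0, 0, 0], "jaw": 0.42},
    {"xyz": [-0.05, 0, 12], "twist": [0, 0, 0], "jaw": 0.42},
    {"xyz": [-0.05, 0, 12], "twist": [0, 0, 0], "jaw": 0.5},
    {"xyz": [-0.05, 0, 12], "twist": [0, 0, 0], "jaw": 0.58},
  ],
  newtons=25,
)

```text
time_s: 25.5
tool_pos: [0.5643, -0.3245, 0.3002]
tool_rot: [179.8, 0.1, 90.1]
force: [-0.0, 0.1, 0.5]
grip_width: 0.0438
grasp_force: 0.0
```

Emit:
servo_tool(
  plan=[
    {"xyz": [0, 0, 0], "twist": [0, 0, 0], "jaw": 0.62},
    {"xyz": [0, 0, 0], "twist": [0, 0, 0], "jaw": 0.65},
    {"xyz": [0, 0, 0], "twist": [0, 0, 0], "jaw": 0.68},
    {"xyz": [0, 0, 0], "twist": [0, 0, 0], "jaw": 0.75},
    {"xyz": [0, 0, 0], "twist": [0, 0, 0], "jaw": 1},
    {"xyz": [0, 0, 0], "twist": [0, 0, 0], "jaw": 1},
  ],
)

```text
time_s: 26.0
tool_pos: [0.5633, -0.3247, 0.2987]
tool_rot: [-180.0, 0.0, 90.0]
force: [-2.4, 0.1, 4.2]
grip_width: 0.0274
grasp_force: 25.1
```

Emit:
servo_tool(
  plan=[
    {"xyz": [0, 0, -1], "twist": [0, 0, 0], "jaw": 1},
    {"xyz": [0, 0, -3], "twist": [0, 0, 0], "jaw": 1},
    {"xyz": [0, 0, -6], "twist": [0, 0, 0], "jaw": 1},
    {"xyz": [0, 0, -9], "twist": [0, 0, 0], "jaw": 1},
    {"xyz": [1, -0.2, -10.7], "twist": [0, 0, 0], "jaw": 1},
    {"xyz": [3.5, -0.7, -10.7], "twist": [0, 0, 0], "jaw": 1},
    {"xyz": [6.5, -1.3, -10.7], "twist": [0, 0, 0], "jaw": 1},
    {"xyz": [10, -2, -10.7], "twist": [0, 0, 0], "jaw": 1},
    {"xyz": [13.5, -2.7, -10.7], "twist": [0, 0, 0], "jaw": 1},
    {"xyz": [16.5, -3.3, -10.7], "twist": [0, 0, 0], "jaw": 1},
  ],
)

```text
time_s: 26.83
tool_pos: [0.5301, -0.1569, 0.4047]
tool_rot: [-180.0, -0.1, 90.1]
force: [1.5, 0.3, -1.2]
grip_width: 0.0274
grasp_force: 25.1
```

Emit:
servo_tool(
  plan=[
    {"xyz": [2.5, -0.5, 0], "twist": [0, 0, 0], "jaw": 1},
    {"xyz": [3.6, -0.7, 0], "twist": [0, 0, 0], "jaw": 1},
    {"xyz": [3.8, -0.7, 1], "twist": [0, 0, 0], "jaw": 1},
    {"xyz": [3.8, -0.7, 3], "twist": [0, 0, 0], "jaw": 1},
    {"xyz": [3.8, -0.7, 5.5], "twist": [0, 0, 0], "jaw": 1},
    {"xyz": [3.8, -0.7, 7.5], "twist": [0, 0, 0], "jaw": 1},
    {"xyz": [3.8, -0.7, 9], "twist": [0, 0, 0], "jaw": 1},
    {"xyz": [3.8, -0.7, 9.8], "twist": [0, 0, 0], "jaw": 1},
    {"xyz": [3.8, -0.7, 9.95], "twist": [0, 0, 0], "jaw": 1},
    {"xyz": [3.8, -0.7, 9.95], "twist": [0, 0, 0], "jaw": 1},
  ],
)

```text
time_s: 27.67
tool_pos: [0.5234, -0.1222, 0.3054]
tool_rot: [-180.0, 0.0, 90.0]
force: [0.6, 0.3, -2.5]
grip_width: 0.0274
grasp_force: 25.2
```

Emit:
servo_tool(
  plan=[
    {"xyz": [0, 0, 0.1], "twist": [0, 0, 0], "jaw": 1},
    {"xyz": [0, 0, 0.1], "twist": [0, 0, 0], "jaw": 1},
    {"xyz": [0, 0, 0.05], "twist": [0, 0, 0], "jaw": 0.6},
    {"xyz": [0, 0, 0.05], "twist": [0, 0, 0], "jaw": 0.37},
    {"xyz": [0, 0, 0.05], "twist": [0, 0, 0], "jaw": 0.37},
    {"xyz": [0, 0, -1.5], "twist": [0, 0, 0], "jaw": 0.37},
    {"xyz": [0, 0, -5], "twist": [0, 0, 0], "jaw": 0.37},
    {"xyz": [0, 0, -9], "twist": [0, 0, 0], "jaw": 0.37},
    {"xyz": [0, 0, -12], "twist": [0, 0, 0], "jaw": 0.37},
    {"xyz": [0, 0, -12.75], "twist": [0, 0, 0], "jaw": 0.37},
  ],
)

```text
time_s: 28.5
tool_pos: [0.5246, -0.1225, 0.4385]
tool_rot: [179.5, -0.0, 90.0]
force: [1.2, -0.6, -0.0]
grip_width: 0.0544
grasp_force: 0.0
```

Emit:
servo_tool(
  plan=[
    {"xyz": [-3, -0.7, 0], "twist": [0, 0, -2], "jaw": 0.37},
    {"xyz": [-7, -1.7, 0], "twist": [0, 0, -5.2], "jaw": 0.37},
    {"xyz": [-11, -2.7, 0], "twist": [0, 0, -5.2], "jaw": 0.37},
    {"xyz": [-15, -3.6, 0], "twist": [0, 0, -5.2], "jaw": 0.37},
    {"xyz": [-18.5, -4.5, 0], "twist": [0, 0, -5.2], "jaw": 0.37},
    {"xyz": [-20.8, -5.05, 0], "twist": [0, 0, -5.2], "jaw": 0.37},
    {"xyz": [-20.8, -5.05, 0], "twist": [0, 0, -5.2], "jaw": 0.37},
    {"xyz": [-20.8, -5.05, 0], "twist": [0, 0, -5.2], "jaw": 0.37},
    {"xyz": [-20.8, -5.05, 0], "twist": [0, 0, -5.2], "jaw": 0.37},
  ],
)

```text
time_s: 29.25
tool_pos: [0.4736, -0.3286, 0.4328]
tool_rot: [180.0, -0.1, 95.3]
force: [0.4, 0.1, 0.3]
grip_width: 0.0548
grasp_force: 0.0
```

```bash
python3 - <<'E'
from h import *
t=cam('top'); s=cam('scene'); o=env.get_obs(); print(o['tool_pos'],o['tool_rot'],o['force'],o['grip_width'])
a=cv2.resize(s['img'][60:260,190:400],None,fx=1.9,fy=1.9); b=cv2.resize(t['img'][140:340,270:540],None,fx=1.45,fy=1.9)
cv2.imwrite('pics/8.png',np.hstack([a,b])[:,:,::-1])
E
```

```text
[ 0.47419425 -0.32769954  0.43289321] [ 1.79978899e+02 -6.24321296e-02  9.54372241e+01] [-0.31878744  0.75419457 -1.09452354] 0.054637591414720105
```

View pics/8.png

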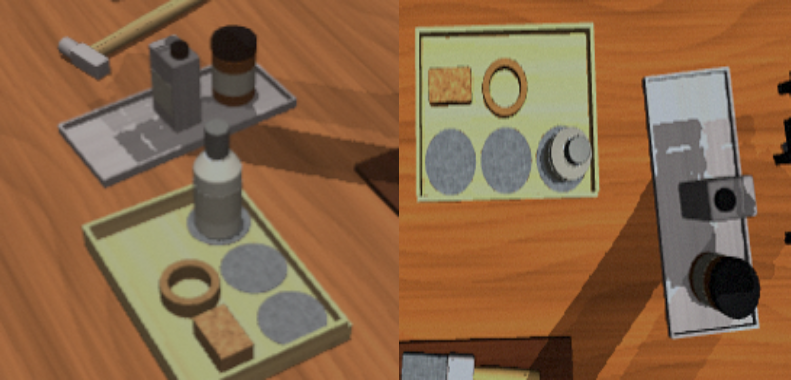

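The bottle stands on its disc at (565,155) in the right panel. The can and jar are upright in the tray. The can is next.

Emit:
servo_tool(
  plan=[
    {"xyz": [0, 0, 4], "twist": [0, 0, 0], "jaw": 0.37},
    {"xyz": [0, 0, 8], "twist": [0, 0, 0], "jaw": 0.37},
    {"xyz": [0, 0, 12], "twist": [0, 0, 0], "jaw": 0.37},
    {"xyz": [0, 0, 15], "twist": [0, 0, 0], "jaw": 0.37},
    {"xyz": [0, 0, 16.7], "twist": [0, 0, 0], "jaw": 0.37},
    {"xyz": [0, 0, 17.2], "twist": [0, 0, 0], "jaw": 0.37},
    {"xyz": [0, 0, 17.2], "twist": [0, 0, 0], "jaw": 0.37},
    {"xyz": [0, 0, 17.2], "twist": [0, 0, 0], "jaw": 0.4},
  ],
)

```text
time_s: 30.02
tool_pos: [0.4741, -0.3289, 0.2622]
tool_rot: [179.9, 0.0, 95.4]
force: [-0.1, -1.1, 1.0]
grip_width: 0.0532
grasp_force: 0.0
```

Emit:
servo_tool(
  plan=[
    {"xyz": [0, 0, 0], "twist": [0, 0, 0], "jaw": 0.44},
    {"xyz": [0, 0, 0], "twist": [0, 0, 0], "jaw": 0.48},
    {"xyz": [0, 0, 0], "twist": [0, 0, 0], "jaw": 0.55},
    {"xyz": [0, 0, 0], "twist": [0, 0, 0], "jaw": 0.8},
    {"xyz": [0, 0, 0], "twist": [0, 0, 0], "jaw": 1},
    {"xyz": [0, 0, 0], "twist": [0, 0, 0], "jaw": 1},
  ],
)

```text
time_s: 30.52
tool_pos: [0.4732, -0.3298, 0.2622]
tool_rot: [179.9, 0.0, 95.2]
force: [-1.7, 1.0, 5.8]
grip_width: 0.0419
grasp_force: 24.8
```

Emit:
servo_tool(
  plan=[
    {"xyz": [0, 0, -1], "twist": [0, 0, 0], "jaw": 1},
    {"xyz": [0, 0, -3], "twist": [0, 0, 0], "jaw": 1},
    {"xyz": [0, 0, -6], "twist": [0, 0, 0], "jaw": 1},
    {"xyz": [0, 0, -9.5], "twist": [0, 0, 0], "jaw": 1},
    {"xyz": [0, 0, -13], "twist": [0, 0, 0], "jaw": 1},
    {"xyz": [0, 0, -16], "twist": [0, 0, 0], "jaw": 1},
    {"xyz": [0, 0, -18.5], "twist": [0, 0, 0], "jaw": 1},
    {"xyz": [0, 0, -19.8], "twist": [0, 0, 0], "jaw": 1},
  ],
)

```text
time_s: 31.18
tool_pos: [0.4731, -0.33, 0.4624]
tool_rot: [179.8, 0.1, 95.2]
force: [-0.1, -1.1, -2.3]
grip_width: 0.0418
grasp_force: 24.8
```

Emit:
servo_tool(
  plan=[
    {"xyz": [2, 0.5, 0], "twist": [0, 0, 0], "jaw": 1},
    {"xyz": [5.5, 1.3, 0], "twist": [0, 0, 0], "jaw": 1},
    {"xyz": [9.4, 2.2, 0], "twist": [0, 0, 0], "jaw": 1},
    {"xyz": [13.4, 3.1, 0], "twist": [0, 0, 0], "jaw": 1},
    {"xyz": [17.4, 4, 0], "twist": [0, 0, 0], "jaw": 1},
    {"xyz": [21.4, 4.9, 0], "twist": [0, 0, 0], "jaw": 1},
    {"xyz": [25.4, 5.8, 0], "twist": [0, 0, 0], "jaw": 1},
    {"xyz": [29.4, 6.8, 0], "twist": [0, 0, 0], "jaw": 1},
    {"xyz": [33, 7.6, 0], "twist": [0, 0, 0], "jaw": 1},
    {"xyz": [35.6, 8.2, 0], "twist": [0, 0, 0], "jaw": 1},
  ],
)

```text
time_s: 32.02
tool_pos: [0.5216, 0.0371, 0.4581]
tool_rot: [-179.9, -0.1, 95.5]
force: [1.4, 0.1, -2.0]
grip_width: 0.042
grasp_force: 24.9
```

Emit:
servo_tool(
  plan=[
    {"xyz": [1.7, 0.3, 1.5], "twist": [0, 0, 0], "jaw": 1},
    {"xyz": [1.8, 0.3, 4.5], "twist": [0, 0, 0], "jaw": 1},
    {"xyz": [1.8, 0.3, 8], "twist": [0, 0, 0], "jaw": 1},
    {"xyz": [1.8, 0.3, 11.5], "twist": [0, 0, 0], "jaw": 1},
    {"xyz": [1.8, 0.3, 14.5], "twist": [0, 0, 0], "jaw": 1},
    {"xyz": [1.8, 0.3, 16.5], "twist": [0, 0, 0], "jaw": 1},
    {"xyz": [1.8, 0.3, 18.2], "twist": [0, 0, 0], "jaw": 1},
    {"xyz": [1.8, 0.3, 18.8], "twist": [0, 0, 0], "jaw": 1},
    {"xyz": [1.8, 0.3, 18.9], "twist": [0, 0, 0], "jaw": 1},
    {"xyz": [1.8, 0.3, 18.9], "twist": [0, 0, 0], "jaw": 1},
  ],
)

```text
time_s: 32.85
tool_pos: [0.5235, 0.0508, 0.27]
tool_rot: [-180.0, 0.0, 95.2]
force: [-0.2, -0.6, -3.7]
grip_width: 0.0418
grasp_force: 24.9
```

Emit:
servo_tool(
  plan=[
    {"xyz": [0, 0, 0.1], "twist": [0, 0, 0], "jaw": 1},
    {"xyz": [0, 0, 0.1], "twist": [0, 0, 0], "jaw": 1},
    {"xyz": [0, 0, 0.1], "twist": [0, 0, 0], "jaw": 0.45},
    {"xyz": [0, 0, 0.1], "twist": [0, 0, 0], "jaw": 0.3},
    {"xyz": [0, 0, 0.1], "twist": [0, 0, 0], "jaw": 0.3},
    {"xyz": [0, 0, -2], "twist": [0, 0, 0], "jaw": 0.3},
    {"xyz": [0, 0, -6], "twist": [0, 0, 0], "jaw": 0.3},
    {"xyz": [0, 0, -10], "twist": [0, 0, 0], "jaw": 0.3},
    {"xyz": [0, 0, -14], "twist": [0, 0, 0], "jaw": 0.3},
    {"xyz": [0, 0, -17.9], "twist": [0, 0, 0], "jaw": 0.3},
  ],
)

```text
time_s: 33.68
tool_pos: [0.5233, 0.0502, 0.4518]
tool_rot: [179.9, -0.1, 95.2]
force: [0.5, 0.5, 0.4]
grip_width: 0.0607
grasp_force: 0.0
```

Emit:
servo_tool(
  plan=[
    {"xyz": [-3.2, -1.5, 0], "twist": [0, 0, 0], "jaw": 0.12},
    {"xyz": [-6.6, -3.1, 0], "twist": [0, 0, 2], "jaw": 0.12},
    {"xyz": [-10, -4.7, 0], "twist": [0, 0, 5.3], "jaw": 0.12},
    {"xyz": [-13.4, -6.3, 0], "twist": [0, 0, 5.3], "jaw": 0.12},
    {"xyz": [-16.8, -7.9, 0], "twist": [0, 0, 5.3], "jaw": 0.12},
    {"xyz": [-20.2, -9.5, 0], "twist": [0, 0, 5.3], "jaw": 0.12},
    {"xyz": [-23.6, -11.1, 0], "twist": [0, 0, 5.3], "jaw": 0.12},
    {"xyz": [-27, -12.8, 0], "twist": [0, 0, 5.3], "jaw": 0.12},
    {"xyz": [-30.4, -14.4, 0], "twist": [0, 0, 5.3], "jaw": 0.12},
    {"xyz": [-33.5, -15.8, 0], "twist": [0, 0, 5.3], "jaw": 0.12},
  ],
)

```text
time_s: 34.52
tool_pos: [0.3951, -0.3002, 0.4495]
tool_rot: [179.9, -0.1, 89.9]
force: [0.5, -0.4, -0.1]
grip_width: 0.0768
grasp_force: 0.0
```

Emit:
servo_tool(
  plan=[
    {"xyz": [-3, -1.1, 0], "twist": [0, 0, 0], "jaw": 0.12},
    {"xyz": [-4, -1.5, 0], "twist": [0, 0, 0], "jaw": 0.12},
    {"xyz": [-4, -1.5, 1], "twist": [0, 0, 0], "jaw": 0.12},
    {"xyz": [-4, -1.5, 4], "twist": [0, 0, 0], "jaw": 0.12},
    {"xyz": [-4, -1.5, 8], "twist": [0, 0, 0], "jaw": 0.12},
    {"xyz": [-4, -1.5, 12], "twist": [0, 0, 0], "jaw": 0.12},
    {"xyz": [-4, -1.5, 15.5], "twist": [0, 0, 0], "jaw": 0.12},
    {"xyz": [-4, -1.5, 18], "twist": [0, 0, 0], "jaw": 0.12},
    {"xyz": [-4, -1.5, 19.5], "twist": [0, 0, 0], "jaw": 0.12},
    {"xyz": [-4, -1.5, 19.5], "twist": [0, 0, 0], "jaw": 0.12},
  ],
)

```text
time_s: 35.35
tool_pos: [0.3811, -0.3347, 0.2502]
tool_rot: [-179.6, -0.2, 90.0]
force: [-0.6, 1.6, 0.1]
grip_width: 0.0763
grasp_force: 0.0
```

Emit:
servo_tool(
  plan=[
    {"xyz": [0, 0, 0], "twist": [0, 0, 0], "jaw": 0.2},
    {"xyz": [0, 0, 0], "twist": [0, 0, 0], "jaw": 0.25},
    {"xyz": [0, 0, 0], "twist": [0, 0, 0], "jaw": 0.35},
    {"xyz": [0, 0, 0], "twist": [0, 0, 0], "jaw": 0.6},
    {"xyz": [0, 0, 0], "twist": [0, 0, 0], "jaw": 1},
    {"xyz": [0, 0, 0], "twist": [0, 0, 0], "jaw": 1},
  ],
)

```text
time_s: 35.85
tool_pos: [0.3821, -0.3377, 0.2554]
tool_rot: [179.9, 0.0, 90.0]
force: [-2.6, 1.5, 6.1]
grip_width: 0.0617
grasp_force: 24.9
```

Emit:
servo_tool(
  plan=[
    {"xyz": [0, 0, -1], "twist": [0, 0, 0], "jaw": 1},
    {"xyz": [0, 0, -3], "twist": [0, 0, 0], "jaw": 1},
    {"xyz": [0, 0, -6], "twist": [0, 0, 0], "jaw": 1},
    {"xyz": [0, 0, -9.5], "twist": [0, 0, 0], "jaw": 1},
    {"xyz": [0, 0, -13], "twist": [0, 0, 0], "jaw": 1},
    {"xyz": [0, 0, -16], "twist": [0, 0, 0], "jaw": 1},
    {"xyz": [0, 0, -18.5], "twist": [0, 0, 0], "jaw": 1},
    {"xyz": [0, 0, -19.6], "twist": [0, 0, 0], "jaw": 1},
  ],
)

```text
time_s: 36.52
tool_pos: [0.3818, -0.3382, 0.4537]
tool_rot: [179.6, 0.0, 89.9]
force: [1.1, 0.1, -3.4]
grip_width: 0.0611
grasp_force: 25.0
```

Emit:
servo_tool(
  plan=[
    {"xyz": [2, 1, 0], "twist": [0, 0, 0], "jaw": 1},
    {"xyz": [5, 2.4, 0], "twist": [0, 0, 0], "jaw": 1},
    {"xyz": [8.2, 3.9, 0], "twist": [0, 0, 0], "jaw": 1},
    {"xyz": [11.6, 5.5, 0], "twist": [0, 0, 0], "jaw": 1},
    {"xyz": [15, 7.1, 0], "twist": [0, 0, 0], "jaw": 1},
    {"xyz": [18.4, 8.7, 0], "twist": [0, 0, 0], "jaw": 1},
    {"xyz": [21.8, 10.3, 0], "twist": [0, 0, 0], "jaw": 1},
    {"xyz": [25, 11.8, 0], "twist": [0, 0, 0], "jaw": 1},
    {"xyz": [28, 13.3, 0], "twist": [0, 0, 0], "jaw": 1},
    {"xyz": [30.2, 14.3, 0], "twist": [0, 0, 0], "jaw": 1},
  ],
)

```text
time_s: 37.35
tool_pos: [0.5258, -0.0315, 0.4488]
tool_rot: [-179.9, -0.0, 90.1]
force: [-0.6, 0.3, -2.8]
grip_width: 0.0611
grasp_force: 25.0
```

Emit:
servo_tool(
  plan=[
    {"xyz": [0, 0, 0], "twist": [0, 0, 0], "jaw": 1},
    {"xyz": [0, 0, 2], "twist": [0, 0, 0], "jaw": 1},
    {"xyz": [0, 0, 5.5], "twist": [0, 0, 0], "jaw": 1},
    {"xyz": [0, 0, 9], "twist": [0, 0, 0], "jaw": 1},
    {"xyz": [0, 0, 12.5], "twist": [0, 0, 0], "jaw": 1},
    {"xyz": [0, 0, 15.5], "twist": [0, 0, 0], "jaw": 1},
    {"xyz": [0, 0, 17.5], "twist": [0, 0, 0], "jaw": 1},
    {"xyz": [0, 0, 18.6], "twist": [0, 0, 0], "jaw": 1},
    {"xyz": [0, 0, 18.9], "twist": [0, 0, 0], "jaw": 1},
    {"xyz": [0, 0, 18.9], "twist": [0, 0, 0], "jaw": 1},
  ],
)

```text
time_s: 38.18
tool_pos: [0.5243, -0.0358, 0.2606]
tool_rot: [-179.8, 0.0, 89.9]
force: [0.7, -0.2, -2.5]
grip_width: 0.0614
grasp_force: 25.0
```

Matches the pick pose. I'll release, rise, and move clear toward the robot's left for a final look.

Emit:
servo_tool(
  plan=[
    {"xyz": [0, 0, 0.1], "twist": [0, 0, 0], "jaw": 1},
    {"xyz": [0, 0, 0.1], "twist": [0, 0, 0], "jaw": 1},
    {"xyz": [0, 0, 0.1], "twist": [0, 0, 0], "jaw": 0.25},
    {"xyz": [0, 0, 0.1], "twist": [0, 0, 0], "jaw": 0.12},
    {"xyz": [0, 0, 0.1], "twist": [0, 0, 0], "jaw": 0.12},
    {"xyz": [0, 0, -2], "twist": [0, 0, 0], "jaw": 0.12},
    {"xyz": [0, 0, -6], "twist": [0, 0, 0], "jaw": 0.12},
    {"xyz": [0, 0, -10], "twist": [0, 0, 0], "jaw": 0.12},
    {"xyz": [0, 0, -14], "twist": [0, 0, 0], "jaw": 0.12},
    {"xyz": [0, 0, -18], "twist": [0, 0, 0], "jaw": 0.12},
  ],
)

```text
time_s: 39.02
tool_pos: [0.5248, -0.0358, 0.4437]
tool_rot: [179.9, -0.0, 89.9]
force: [0.1, 0.3, -0.5]
grip_width: 0.0763
grasp_force: 0.0
```

Emit:
servo_tool(
  plan=[
    {"xyz": [-4, -1.5, 0], "twist": [0, 0, 0], "jaw": 0.12},
    {"xyz": [-8, -3, 0], "twist": [0, 0, 0], "jaw": 0.12},
    {"xyz": [-12, -4.5, 0], "twist": [0, 0, 0], "jaw": 0.12},
    {"xyz": [-16, -6, 0], "twist": [0, 0, 0], "jaw": 0.12},
    {"xyz": [-20, -7.5, 0], "twist": [0, 0, 0], "jaw": 0.12},
    {"xyz": [-24, -9, 0], "twist": [0, 0, 0], "jaw": 0.12},
    {"xyz": [-28, -10.5, 0], "twist": [0, 0, 0], "jaw": 0.12},
    {"xyz": [-30, -11, 0], "twist": [0, 0, 0], "jaw": 0.12},
    {"xyz": [-30, -11, 0], "twist": [0, 0, 0], "jaw": 0.12},
    {"xyz": [-30, -11, 0], "twist": [0, 0, 0], "jaw": 0.12},
  ],
)

```text
time_s: 39.85
tool_pos: [0.4138, -0.3371, 0.4416]
tool_rot: [180.0, 0.1, 89.7]
force: [-0.4, -0.2, 0.5]
grip_width: 0.0766
grasp_force: 0.0
```

```bash
python3 - <<'E'
from h import *
c=cam('top'); crop(c,270,420,142,257,5,'pics/9.png')
E
```

```text
(no output)
```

View pics/9.png

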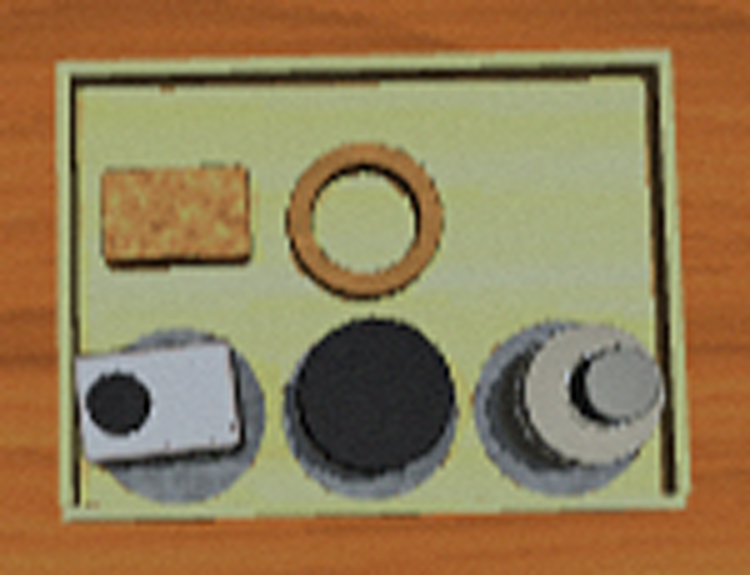

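Everything is upright on its disc, with the block and tape unchanged. I'll quantify the shift of each object against the first picture.

```bash
python3 - <<'E'
from h import *
a=cv2.imread('pics/t1.png',0).astype('float32');b=cv2.imread('pics/9.png',0).astype('float32')
for n,(x0,x1,y0,y1) in dict(can=(85,235,355,460),jar=(300,455,320,475),bottle=(530,662,335,465),tape=(290,440,145,295),block=(105,245,170,260)).items():
    r=cv2.matchTemplate(b[y0-20:y1+20,x0-20:x1+20],a[y0:y1,x0:x1],cv2.TM_CCOEFF_NORMED);_,v,_,l=cv2.minMaxLoc(r)
    print(n,'px/5 shift',l[0]-20,l[1]-20,round(v,3))
E
```

```text
can px/5 shift -2 -7 0.981
jar px/5 shift -1 -2 0.983
bottle px/5 shift -3 -7 0.939
tape px/5 shift 0 0 0.998
block px/5 shift 0 0 0.988
```

The shifts come to about 3 mm or less, and the block and tape have not moved. Handing in.

```bash
python3 -c "
from cell import env
print(env.sign_off())"
```

```text
the job is handed in; nothing more can be done
None
```

The job is done and handed in: the tin is lid up within about 2 mm of the mat's centre, the bottle, jar and can stand upright within about 3 mm of their original spots in the rack, the block and tape have not moved, and it took about 40 s of robot time.

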